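Press home a row of vial stoppers

ROBOT

A 6-joint arm with a two-finger parallel gripper is mounted at the origin on the work surface. World frame = base frame: x ahead of the robot, y to its left, z up, the work surface at z = 0. Lengths are in m, angles in rad, forces in N, time in s.
With the tool pointing down it reaches from about 0.225 to 0.725 m from the base axis. Payload 3.1 kg.
Tool frame: the origin (TCP) lies at the very end of the fingers, on their centre line; the grasp point (between the pads) lies 19 mm behind it; z points along the fingers, y is the line along which they close (so a half turn about z gives the same grasp; the last joint's range is limited). The gripper opens to 85 mm and grips with 20 to 120 N. Pads are 22 mm wide; open, the fingers measure 114 mm over their backs; the gripper's body (76 mm by 85 mm) begins 54 mm behind the grasp point. The pads swing forward as they close: fully open they stand 13 mm farther back than shut.
Start: joints at [-1.304, 0.048, 0.099, 1.622, 0, 1.443], TCP at [0.202, -0.485, 0.231] pointing down, gripper open.
Joint ranges: [-2.91, 2.91], [-0.99, 1.94], [-1.21, 1.42], [-2.12, 2.29], [-1.49, 1.47], [-3.14, 3.14]. Speed limits (rad/s): [2.79, 2.79, 3.14, 3.14, 3.14, 3.14].

INTERFACE

Orientations are given as [roll, pitch, yaw] about the fixed x, y, z axes, in that order (R = Rz(yaw) Ry(pitch) Rx(roll)).
In Python, from workcell import env gives the robot as it stands.
- The arm moves only by the shell command python3 -m crank 'ROWS' [OPENING] [FORCE]. ROWS is text: rows parted by semicolons, each of 6 numbers parted by spaces: the shift along the tool's x, y, z in m, then the turn, a rotation vector about the tool's x, y, z in degrees. In form: dx dy dz wx wy wz; .... A call has 1 to 10 rows; each row shifts and turns the commanded pose from where the row before left it, along the tool's axes as they then stand; what a row does not reach is not made up. A row lasts 1/8 s, in which the tool goes at most 62.5 mm and 10.7 degrees, less where a joint would pass 70% of its speed; a pose out of reach is approached as far as the arm can. A call is refused whole if a number of a shift passes 0.0625 or a number of a turn 10.7, either way. A call with a gripper value outside its range is refused whole. OPENING is the finger opening in m, from 0 to 0.0854, set as the call begins (- or left out, the last holds). The fingers move at their own pace and stop on an object; FORCE is the grip in N (left out, the last holds). Time passes only in rows, so rows that do not move let the fingers close. It gives the time, the measured TCP pose, the force, the opening and the grip force at its end, in the units of the state.
- env.read_state(): the state, without advancing time (a new reading comes with each control period).
- env.capture(name): name is "scene" or "side" or "wrist"; returns (picture, depth): 480x640x3 uint8, red, green, blue; 480x640 float32, m along the optical axis (not along the pixel's ray), 0 where there is no reading.
- env.calibration(name): a dict with "camera_matrix" (3x3 intrinsics, pixels), "position" and "rotation" of the camera in the world; the wrist camera has in their place "hand_eye" (4x4, takes a point from camera to tool coordinates, whose origin is the TCP and whose axes are the flange's). Camera axes: x right, y down, z forward; pixel columns grow to the right and rows downward; lengths in m; the calibration is good to about 2 mm. A picture is of the moment at which its call begins: read the wrist's pose just before it. calibration takes no time and is no camera call.
- env.sign_off(): hands the job in; it is judged then, once.
The state is a dict: "clock": time; "joint_pos": joint angles; "joint_vel": joint speeds; "effort": joint torques, N m; "tool_pos": TCP position; "tcp_rot": TCP orientation; "ft_force": force on the tool from outside, world axes, zero at the start; "wrist_torque": the same for the moment, N m; "opening": opening from 0.0 (shut) to 1.0 (fully open); "grip_force": force on a finger pad.
Only numpy, scipy, OpenCV 4.12 (cv2) and the standard library are available. Lean on these libraries where they do the work, as an engineer would, in place of code of your own. Each camera call takes 0.05 s, during which the arm holds its last target. There are 200 camera calls.

TASK

Run your shut fingertips along the row of five vials in the aluminium block, starting at the end with the upright steel pin, and press each half-raised rubber stopper gently but fully home, one after the other in the order of the row. Stay low over the row until the last one is home, then take the hand away. Do not lift or shift the block, and leave the capped vials on it and everything around it alone.

Things in the scene. Friction and masses are not known exactly. Their poses are not given: they have to be found in the camera images.
- block: loose aluminium block lying on the table, 120 (its x) x 300 (its y) x 45 mm high, about 4 kg; origin at the centre of its underside, z up. Along its -x half stands one straight row of five vials parallel to its y axis, at x = -27 mm and y = -75, -33, +9, +51, +93 mm; only their glass necks (26 mm wide, 12 mm above the block's top) show, each with a rubber stopper. Its other half (+x) is a flat ledge with two loose capped vials
- row_mid (a point): point fixed on the block on the axis of the middle (third) vial, at the height of a stopper's top when fully home: 66 mm above the block's underside (which lies on the table); axes as the block's
- pin_top (a point): top of the upright steel index pin, 10 mm wide and 25 mm tall, in line with the row, 53 mm before the first vial (block x = -27, y = -128 mm, top 70 mm above the underside). It marks the end where the row starts
- stopper1_top (a point): centre of the top of stopper 1, counted from the pin. A grey rubber disc 30 mm wide and 9 mm high with a bevelled, low-domed top; it moves with the stopper and is 71 mm above the table when the stopper is as far up as it goes, 66 mm when fully home
- stopper1 (a joint): how far stopper 1 has been pushed in, m: 0 as far up as it goes, 0.005 fully home against the neck (a firm stop). It starts between 0 and 0.001. It slides straight down against a steady friction of about 1.5 N (a little more when pushed fast), stays where it is left and cannot be pulled out
- stopper2_top (a point): centre of the top of stopper 2, counted from the pin. A grey rubber disc 30 mm wide and 9 mm high with a bevelled, low-domed top; it moves with the stopper and is 71 mm above the table when the stopper is as far up as it goes, 66 mm when fully home
- stopper2 (a joint): how far stopper 2 has been pushed in, m: 0 as far up as it goes, 0.005 fully home against the neck (a firm stop). It starts between 0 and 0.001. It slides straight down against a steady friction of about 1.5 N (a little more when pushed fast), stays where it is left and cannot be pulled out
- stopper3_top (a point): centre of the top of stopper 3, counted from the pin. A grey rubber disc 30 mm wide and 9 mm high with a bevelled, low-domed top; it moves with the stopper and is 71 mm above the table when the stopper is as far up as it goes, 66 mm when fully home
- stopper3 (a joint): how far stopper 3 has been pushed in, m: 0 as far up as it goes, 0.005 fully home against the neck (a firm stop). It starts between 0 and 0.001. It slides straight down against a steady friction of about 1.5 N (a little more when pushed fast), stays where it is left and cannot be pulled out
- stopper4_top (a point): centre of the top of stopper 4, counted from the pin. A grey rubber disc 30 mm wide and 9 mm high with a bevelled, low-domed top; it moves with the stopper and is 71 mm above the table when the stopper is as far up as it goes, 66 mm when fully home
- stopper4 (a joint): how far stopper 4 has been pushed in, m: 0 as far up as it goes, 0.005 fully home against the neck (a firm stop). It starts between 0 and 0.001. It slides straight down against a steady friction of about 1.5 N (a little more when pushed fast), stays where it is left and cannot be pulled out
- stopper5_top (a point): centre of the top of stopper 5, counted from the pin. A grey rubber disc 30 mm wide and 9 mm high with a bevelled, low-domed top; it moves with the stopper and is 71 mm above the table when the stopper is as far up as it goes, 66 mm when fully home
- stopper5 (a joint): how far stopper 5 has been pushed in, m: 0 as far up as it goes, 0.005 fully home against the neck (a firm stop). It starts between 0 and 0.001. It slides straight down against a steady friction of about 1.5 N (a little more when pushed fast), stays where it is left and cannot be pulled out
- vial_a: loose amber vial with white cap, 22 mm wide, 42 mm tall, standing upright on the block's ledge about 63 mm beside the row, towards the pin end; origin at its foot. Leave alone
- vial_b: the same kind of vial on the ledge, towards the other end; origin at its foot. Leave alone
- dishes: stack of three clear culture dishes, 90 mm wide, 48 mm tall, on the table beside the row's side of the block; origin under its centre. Leave alone
- jar: small glass jar with steel cap, 48 mm wide, 60 mm tall, on the table beside the ledge's side of the block; origin under its centre. Leave alone
- reagent: amber bottle, 64 mm wide, 130 mm tall, on the table to the robot's right; origin under its centre. Leave alone
- tipbox: orange box, 80 x 120 x 45 mm, on the table to the robot's left; origin under its centre. Leave alone
- pump: white plastic bottle with blue cap, 72 mm wide, 160 mm tall, on the table far right; origin under its centre. Leave alone

How it is judged:
By the outcome, as a careful person would: the job done as asked, in the order asked, and still so for the second after the job is handed in, with the robot touching nothing.
It also fails if it takes over 48 s, if anything falls off the work surface, if the arm or the gripper's body presses on something with over 40 N, if the wrist force passes 120 N, or if a joint passes its speed limit or range.

## Working session

There is one attempt and no reset: what is moved stays moved. The work goes in short steps, Python scripts to look and compute and a shell command to move; the robot and the scene stay as the last step left them, time stands still between calls to the robot, and variables do not carry over. Pictures are saved under pics/ and viewed, at most 10 in all, crops included, and the job is handed in when it is done.

```bash
mkdir -p pics
python3 - <<'E'
from workcell import env
import cv2,numpy as np
print(env.read_state())
for n in("scene","side"):
    p,d=env.capture(n); cv2.imwrite(f"pics/{n}0.png",p[:,:,::-1]); np.savez(f"pics/{n}0.npz",p=p,d=d)
    c=env.calibration(n);print(n,c)
print(env.calibration("wrist"))
E
```

```text
{'clock': 0.0, 'joint_pos': array([-1.30379920e+00,  4.87820838e-02,  9.75763029e-02,  1.62201468e+00,
       -1.22309103e-05,  1.44300825e+00]), 'joint_vel': array([-0.0007362 ,  0.00056193, -0.00160307, -0.00324241,  0.00087756,
       -0.00161765]), 'effort': array([ 2.91214383e-04, -3.38787889e+01,  3.20012248e+01,  2.03381432e-02,
       -6.31498369e-05, -5.13660879e-06]), 'tool_pos': array([ 0.20174468, -0.48401337,  0.23009009]), 'tcp_rot': array([-3.13918673e+00, -2.96801709e-04,  3.94784861e-01]), 'ft_force': array([-0.02834438,  0.18045499, -0.60545219]), 'wrist_torque': array([-0.01560458, -0.01486703, -0.01355992]), 'grip_force': 0.0, 'opening': 1.0022076687662549}
scene {'camera_matrix': array([[524.99764488,   0.        , 330.39066422],
       [  0.        , 524.99764488, 241.99318375],
       [  0.        ,   0.        ,   1.        ]]), 'position': array([1.44489215, 0.58191912, 0.85876012]), 'rotation': array([-2.21997478,  0.01000202,  2.12899018])}
side {'camera_matrix': array([[490.43468946,   0.        , 315.85071144],
       [  0.        , 490.43468946, 245.10851929],
       [  0.        ,   0.        ,   1.        ]]), 'position': array([ 0.47608247, -0.86906853,  0.60820255]), 'rotation': array([-2.11958735, -0.00554727, -0.09689575])}
{'camera_matrix': array([[334.67027415,   0.        , 317.51201933],
       [  0.        , 334.67027415, 244.70675489],
       [  0.        ,   0.        ,   1.        ]]), 'hand_eye': array([[ 1.17039479e-03, -9.60572828e-01, -2.78026027e-01,
         7.10006146e-02],
       [ 9.99998646e-01,  1.44577778e-03, -7.85471942e-04,
        -3.29018862e-05],
       [ 1.15646686e-03, -2.78024731e-01,  9.60573220e-01,
        -1.42476288e-01],
       [ 0.00000000e+00,  0.00000000e+00,  0.00000000e+00,
         1.00000000e+00]])}
```

View pics/scene0.png

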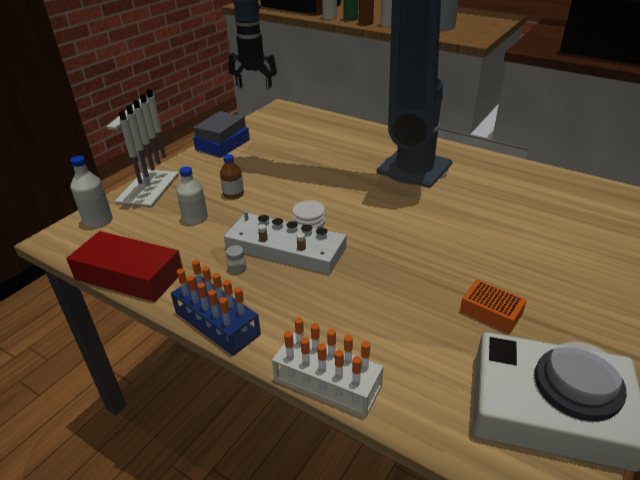

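View pics/side0.png

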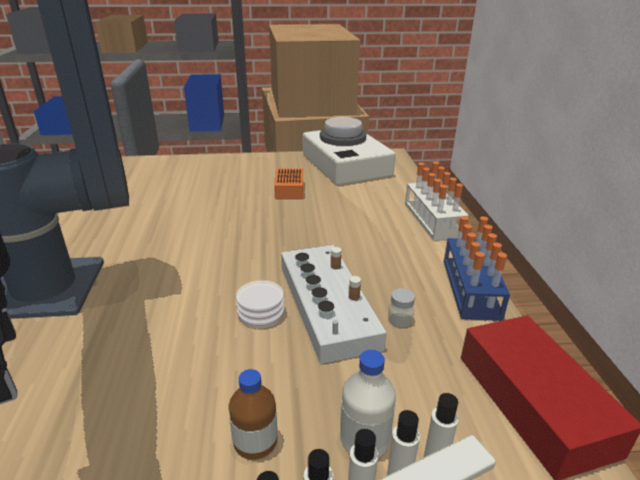

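The side view shows the pin at about (335,328) and stoppers 1–5 from (326,308) to (302,258). In the scene view the pin is at (247,216) and the stoppers run from (264,219) to (322,231). The row starts at the -y end.

```bash
cat > h.py <<'E'
import numpy as np,cv2
from scipy.spatial.transform import Rotation as R
from workcell import env
def pose(n,st=None):
    c=env.calibration(n);K=c["camera_matrix"]
    if n=="wrist":
        T=np.eye(4);T[:3,:3]=R.from_euler('xyz',st["tcp_rot"]).as_matrix();T[:3,3]=st["tool_pos"];T=T@c["hand_eye"]
        return K,T[:3,:3],T[:3,3]
    return K,R.from_euler('xyz',c["rotation"]).as_matrix(),c["position"]
def onplane(px,z,P):
    K,Rm,t=P; px=np.atleast_2d(px)
    r=(Rm@np.linalg.inv(K)@np.c_[px,np.ones(len(px))].T).T
    return t+r*((z-t[2])/r[:,2])[:,None]
def blobs(p,roi,thr=60,amin=20,amax=2000):
    x0,y0,x1,y1=roi;m=(p[y0:y1,x0:x1].max(2)<thr).astype(np.uint8)
    n,l,s,c=cv2.connectedComponentsWithStats(m)
    return [(c[i]+[x0,y0],s[i,4],s[i,2:4]) for i in range(1,n) if amin<s[i,4]<amax]
E
python3 - <<'E'
from h import *
for n,roi in(("scene",(235,205,340,250)),("side",(285,245,350,325))):
    p=np.load(f"pics/{n}0.npz")["p"];P=pose(n)
    for c,a,w in blobs(p,roi): print(n,c.round(1),a,w,onplane(c,.069,P).round(4))
    x0,y0,x1,y1=(225,200,350,275) if n=="scene" else (270,235,390,365)
    cv2.imwrite(f"pics/{n}z.png",cv2.resize(p[y0:y1,x0:x1,::-1],None,fx=4.5,fy=4.5,interpolation=2))
E
```

```text
scene [262.9 218. ] 55 [11  7] [[ 0.5699 -0.1849  0.069 ]]
scene [277.2 221.2] 55 [11  7] [[ 0.5621 -0.1435  0.069 ]]
scene [291.5 224.3] 54 [10  6] [[ 0.5543 -0.1031  0.069 ]]
scene [306.3 227.6] 58 [11  7] [[ 0.5464 -0.0617  0.069 ]]
scene [321.1 231. ] 62 [11  7] [[ 0.5392 -0.0211  0.069 ]]
scene [262.8 236.6] 53 [8 9] [[ 0.6358 -0.1342  0.069 ]]
scene [300.9 245.2] 57 [8 9] [[ 0.6151 -0.0316  0.069 ]]
side [301.5 255.5] 21 [11  6] [[ 0.5313 -0.0293  0.069 ]]
side [307.7 267.7] 34 [13  6] [[ 0.5403 -0.0746  0.069 ]]
side [309.9 279.5] 29 [8 8] [[ 0.5411 -0.1146  0.069 ]]
side [316.  278.5] 22 [7 7] [[ 0.5529 -0.1126  0.069 ]]
side [319. 292.] 72 [13  9] [[ 0.5542 -0.1553  0.069 ]]
side [325.6 305.8] 100 [14 10] [[ 0.5616 -0.1961  0.069 ]]
```

View pics/sidez.png

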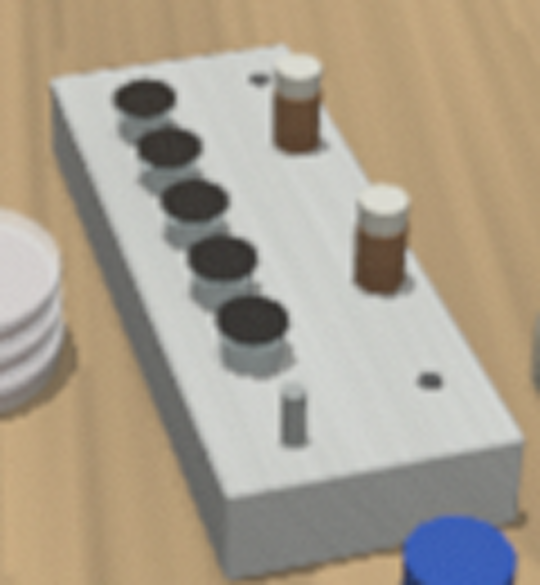

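The row is tilted about 10.6° from world y. I'm moving to a view pose above its middle and shutting the fingers on the way.

```bash
python3 -m crank '0.039 -0.018 -0.002 0 0 0;0.039 -0.018 -0.002 0 0 0;0.039 -0.018 -0.002 0 0 0;0.039 -0.018 -0.002 0 0 0;0.039 -0.018 -0.002 0 0 0;0.039 -0.018 -0.002 0 0 0;0.039 -0.018 -0.002 0 0 0;0.039 -0.018 -0.002 0 0 0;0.039 -0.018 -0.002 0 0 0;0.039 -0.018 -0.002 0 0 0' 0 20
python3 -m crank '0.039 -0.018 0 0 0 0;0.039 -0.018 0 0 0 0;0 0 0 0 0 6;0 0 0 0 0 6;0 0 0 0 0 0;0 0 0 0 0 0;0 0 0 0 0 0'
cat > look.py <<'E'
from h import *
import sys
k=sys.argv[1]
st=env.read_state();p,d=env.capture("wrist");cv2.imwrite(f"pics/w{k}.png",p[:,:,::-1]);np.savez(f"pics/w{k}.npz",p=p,d=d,pos=st["tool_pos"],rot=st["tcp_rot"])
P=pose("wrist",st);print(st["tool_pos"],st["tcp_rot"],st["ft_force"],st["opening"])
for c,a,w in blobs(p,(0,0,640,480),60,150,4000): print(c.round(1),a,w,onplane(c,.069,P).round(4))
E
python3 look.py 1
```

```text
clock: 1.35
tool_pos: [0.4933, -0.1672, 0.2507]
tcp_rot: [-3.141, 0.001, 0.395]
ft_force: [0.0, -0.7, 0.8]
opening: -0.004
grip_force: 0.0
clock: 2.22
tool_pos: [0.5507, -0.1054, 0.2512]
tcp_rot: [-3.141, 0.0, 0.186]
ft_force: [-1.3, 0.5, 0.0]
opening: 0.002
grip_force: 0.0
[ 0.55068315 -0.10539721  0.25119149] [-3.14143562e+00  2.05072571e-04  1.85729061e-01] [-1.27557443  0.5113034   0.04244961] 0.001735347749362645
[593.1   5. ] 896 [114  12] [[ 0.7756 -0.2967  0.069 ]]
[275.5 222.8] 591 [28 28] [[ 0.5423 -0.0642  0.069 ]]
[234.  222.5] 579 [27 27] [[ 0.535  -0.0236  0.069 ]]
[316.8 223. ] 598 [28 27] [[ 0.5497 -0.1045  0.069 ]]
[358.  222.8] 587 [27 27] [[ 0.5575 -0.1445  0.069 ]]
[399.5 222.9] 588 [28 27] [[ 0.5651 -0.1849  0.069 ]]
```

View pics/w1.png

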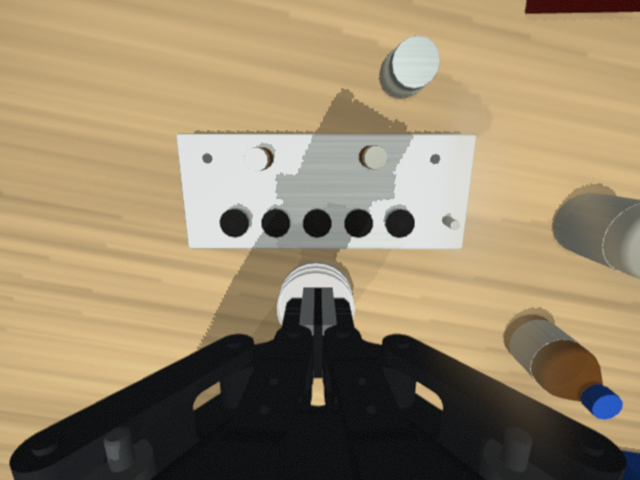

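The wrist view shows the five stoppers as black discs at row 223, from x=399.5 (stopper 1) to x=234 (stopper 5). The pin is at (451,222) and the shut fingertips at about (317,292). Allowing for the visible disc sides, the row middle is about (0.549,-0.1045). I'll go above stopper 1 next and then down.

```bash
python3 -m crank '-0.001 0.041 0 0 0 0;-0.001 0.042 0 0 0 0;0 0 0.04 0 0 0;0 0 0.04 0 0 0;0 0 0.04 0 0 0;0 0 0.025 0 0 0;0 0 0.012 0 0 0;0 0 0 0 0 0;0 0 0 0 0 0;0 0 0 0 0 0'
python3 look.py 2
python3 - <<'E'
from h import *
p,d=env.capture("side");cv2.imwrite("pics/s2.png",cv2.resize(p[215:375,240:450,::-1],None,fx=3.7,fy=3.7,interpolation=2))
E
```

```text
clock: 3.52
tool_pos: [0.5653, -0.1877, 0.0961]
tcp_rot: [3.14, -0.003, 0.185]
ft_force: [0.4, -0.1, 0.4]
opening: -0.001
grip_force: 0.0
[ 0.56527251 -0.18768801  0.09614629] [ 3.13974591e+00 -2.59722869e-03  1.85391718e-01] [ 0.4005872  -0.12295466  0.35100628] -0.0005181965493954799
[ 73.2 171.7] 172 [33 15] [[ 0.6013 -0.0573  0.069 ]]
[ 21.7 280.8] 1852 [48 48] [[ 0.5368 -0.029   0.069 ]]
[ 94.  280.6] 1961 [55 48] [[ 0.5443 -0.0677  0.069 ]]
[168.4 280.7] 1933 [52 48] [[ 0.5517 -0.1075  0.069 ]]
[242.6 280.8] 1943 [52 49] [[ 0.5591 -0.1472  0.069 ]]
```

View pics/w2.png

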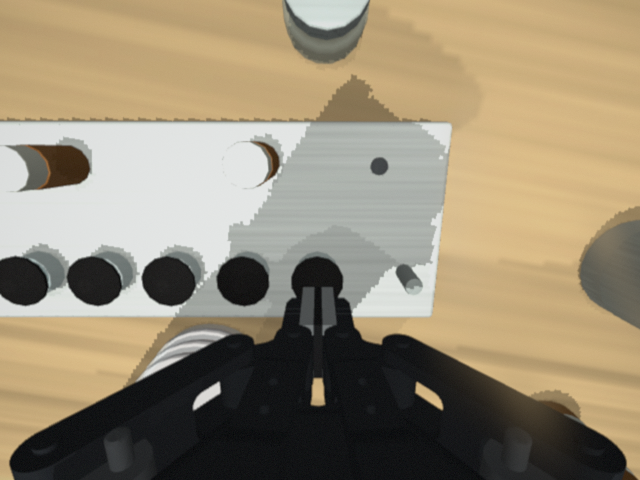

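View pics/s2.png

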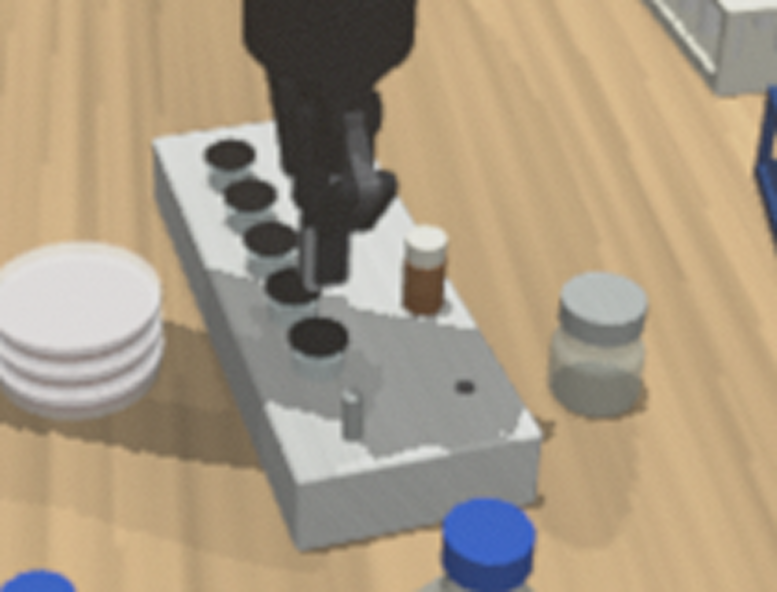

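The wrist view shows stopper 1 at (317,270), centred under the fingertips at (317,290), and everything is undisturbed. The side view confirms the hand is over stopper 1. Next I press it gently, reading the force.

```bash
python3 -m crank '0 0 0.010 0 0 0;0 0 0.010 0 0 0;0 0 0 0 0 0;0 0 0.002 0 0 0;0 0 0.002 0 0 0;0 0 0 0 0 0;0 0 0 0 0 0'
python3 -m crank '0 0 0.001 0 0 0;0 0 0.001 0 0 0;0 0 0 0 0 0;0 0 0 0 0 0'
python3 -m crank '0 0 0.001 0 0 0;0 0 0.001 0 0 0;0 0 0 0 0 0;0 0 0 0 0 0'
```

```text
clock: 4.5
tool_pos: [0.5643, -0.1872, 0.0705]
tcp_rot: [3.141, -0.0, 0.185]
ft_force: [-0.4, 0.3, -0.3]
opening: -0.001
grip_force: 0.0
clock: 5.0
tool_pos: [0.5643, -0.1873, 0.0685]
tcp_rot: [3.141, -0.0, 0.185]
ft_force: [0.6, -0.3, 2.0]
opening: -0.001
grip_force: 0.7
clock: 5.5
tool_pos: [0.5642, -0.1872, 0.0662]
tcp_rot: [-3.142, -0.0, 0.185]
ft_force: [0.2, -0.4, 1.1]
opening: -0.001
grip_force: 0.4
```

```bash
python3 -m crank '0 0 0.0005 0 0 0;0 0 0 0 0 0;0 0 0 0 0 0'
python3 -m crank '0 0 0.0005 0 0 0;0 0 0 0 0 0;0 0 0 0 0 0'
```

```text
clock: 5.88
tool_pos: [0.5642, -0.1872, 0.066]
tcp_rot: [3.141, -0.0, 0.185]
ft_force: [0.5, 0.6, 3.4]
opening: -0.001
grip_force: 1.3
clock: 6.25
tool_pos: [0.5642, -0.1872, 0.0659]
tcp_rot: [3.141, -0.0, 0.185]
ft_force: [-1.8, 0.6, 5.1]
opening: 0.004
grip_force: 2.6
```

```bash
python3 -m crank '0 0 0.001 0 0 0;0 0 0 0 0 0;0 0 0 0 0 0'
python3 -m crank '0 0 -0.005 0 0 0;0 0 -0.005 0 0 0;0 0 0 0 0 0;0 -0.014 0 0 0 0;0 -0.014 0 0 0 0;0 -0.014 0 0 0 0;0 0 0 0 0 0;0 0 0 0 0 0'
python3 -m crank '0 0 0.002 0 0 0;0 0 0.002 0 0 0;0 0 0.001 0 0 0;0 0 0.001 0 0 0;0 0 0.001 0 0 0;0 0 0.001 0 0 0;0 0 0.001 0 0 0;0 0 0 0 0 0;0 0 0 0 0 0'
```

```text
clock: 6.62
tool_pos: [0.5643, -0.1872, 0.0659]
tcp_rot: [3.141, -0.001, 0.185]
ft_force: [-2.2, 1.3, 8.1]
opening: 0.006
grip_force: 4.2
clock: 7.62
tool_pos: [0.5565, -0.1458, 0.0744]
tcp_rot: [3.141, -0.0, 0.186]
ft_force: [0.5, -0.0, -0.1]
opening: 0.004
grip_force: 0.0
clock: 8.75
tool_pos: [0.5566, -0.1462, 0.066]
tcp_rot: [3.141, -0.0, 0.185]
ft_force: [-1.5, -1.6, 4.9]
opening: 0.004
grip_force: 2.6
```

Stopper 1 is home: firm stop at z=0.066 with 8 N. I'll finish stopper 2 and repeat the same pattern for stopper 3.

```bash
python3 -m crank '0 0 0.001 0 0 0;0 0 0 0 0 0;0 0 0 0 0 0'
python3 -m crank '0 0 -0.005 0 0 0;0 0 -0.005 0 0 0;0 0 0 0 0 0;0 -0.014 0 0 0 0;0 -0.014 0 0 0 0;0 -0.014 0 0 0 0;0 0 0 0 0 0;0 0 0 0 0 0'
python3 -m crank '0 0 0.002 0 0 0;0 0 0.002 0 0 0;0 0 0.001 0 0 0;0 0 0.001 0 0 0;0 0 0.001 0 0 0;0 0 0.001 0 0 0;0 0 0.001 0 0 0;0 0 0 0 0 0;0 0 0 0 0 0'
python3 -m crank '0 0 0.001 0 0 0;0 0 0 0 0 0;0 0 0 0 0 0'; python3 look.py 3
```

```text
clock: 9.12
tool_pos: [0.5566, -0.1462, 0.0659]
tcp_rot: [3.14, -0.001, 0.185]
ft_force: [-2.9, -1.4, 8.3]
opening: -0.004
grip_force: 4.3
clock: 10.12
tool_pos: [0.5488, -0.1045, 0.0744]
tcp_rot: [3.141, -0.0, 0.186]
ft_force: [-0.4, 0.5, 0.1]
opening: -0.0
grip_force: 0.0
clock: 11.25
tool_pos: [0.5489, -0.1049, 0.066]
tcp_rot: [3.141, -0.0, 0.185]
ft_force: [-1.9, -1.8, 5.7]
opening: -0.001
grip_force: 2.7
clock: 11.62
tool_pos: [0.5489, -0.1049, 0.0659]
tcp_rot: [3.141, -0.001, 0.185]
ft_force: [-3.0, -0.1, 8.1]
opening: -0.004
grip_force: 4.4
[ 0.54888677 -0.10490453  0.06585558] [ 3.14054813e+00 -7.02776394e-04  1.85301825e-01] [-3.01483736 -0.09758719  8.05398215] -0.004162622742017895
[402.8 298.9] 2543 [59 55] [[ 0.5609 -0.1419  0.069 ]]
[142.  302.6] 2686 [63 57] [[ 0.5371 -0.0255  0.069 ]]
[229.8 302.8] 2680 [61 57] [[ 0.5444 -0.0649  0.069 ]]
[635.4 464.5] 242 [10 34] [[ 0.4903 -0.2888  0.069 ]]
```

```bash
for s in 4 5; do :; done
python3 -m crank '0 0 -0.005 0 0 0;0 0 -0.005 0 0 0;0 0 0 0 0 0;0 -0.014 0 0 0 0;0 -0.014 0 0 0 0;0 -0.014 0 0 0 0;0 0 0 0 0 0;0 0 0 0 0 0'
python3 -m crank '0 0 0.002 0 0 0;0 0 0.002 0 0 0;0 0 0.001 0 0 0;0 0 0.001 0 0 0;0 0 0.001 0 0 0;0 0 0.001 0 0 0;0 0 0.001 0 0 0;0 0 0 0 0 0;0 0 0 0 0 0'
python3 -m crank '0 0 0.001 0 0 0;0 0 0 0 0 0;0 0 0 0 0 0'
python3 -m crank '0 0 -0.005 0 0 0;0 0 -0.005 0 0 0;0 0 0 0 0 0;0 -0.014 0 0 0 0;0 -0.014 0 0 0 0;0 -0.014 0 0 0 0;0 0 0 0 0 0;0 0 0 0 0 0'
python3 -m crank '0 0 0.002 0 0 0;0 0 0.002 0 0 0;0 0 0.001 0 0 0;0 0 0.001 0 0 0;0 0 0.001 0 0 0;0 0 0.001 0 0 0;0 0 0.001 0 0 0;0 0 0 0 0 0;0 0 0 0 0 0'
python3 -m crank '0 0 0.001 0 0 0;0 0 0 0 0 0;0 0 0 0 0 0'
```

```text
clock: 12.68
tool_pos: [0.5411, -0.0632, 0.0744]
tcp_rot: [3.141, -0.0, 0.186]
ft_force: [-0.1, -0.3, -0.1]
opening: 0.002
grip_force: 0.0
clock: 13.8
tool_pos: [0.5411, -0.0636, 0.0659]
tcp_rot: [3.141, -0.0, 0.185]
ft_force: [-1.2, -1.4, 5.4]
opening: -0.003
grip_force: 2.7
clock: 14.18
tool_pos: [0.5412, -0.0637, 0.0659]
tcp_rot: [3.141, -0.001, 0.185]
ft_force: [-3.0, -1.3, 7.9]
opening: -0.003
grip_force: 4.4
clock: 15.18
tool_pos: [0.5333, -0.0219, 0.0744]
tcp_rot: [3.141, -0.0, 0.186]
ft_force: [0.3, -0.2, -0.7]
opening: 0.001
grip_force: 0.0
clock: 16.3
tool_pos: [0.5333, -0.0223, 0.0659]
tcp_rot: [3.141, -0.0, 0.185]
ft_force: [-2.5, -1.3, 4.7]
opening: -0.004
grip_force: 2.7
clock: 16.68
tool_pos: [0.5334, -0.0223, 0.0658]
tcp_rot: [3.141, -0.001, 0.185]
ft_force: [-3.4, -1.3, 9.2]
opening: -0.001
grip_force: 4.5
```

All five are home. Now I retreat straight up and check.

```bash
python3 -m crank '0 0 -0.01 0 0 0;0 0 -0.02 0 0 0;0 0 -0.04 0 0 0;0 0 -0.04 0 0 0;0 0 -0.04 0 0 0;0 0 -0.03 0 0 0;0 0.04 0 0 0 0;0 0.04 0 0 0 0;0 0 0 0 0 0;0 0 0 0 0 0'
python3 look.py 4
```

```text
clock: 17.92
tool_pos: [0.5478, -0.1001, 0.2438]
tcp_rot: [-3.14, 0.001, 0.185]
ft_force: [-0.4, 0.6, 0.4]
opening: 0.003
grip_force: 0.0
[ 0.54776441 -0.10010907  0.24378708] [-3.13996377e+00  6.22761411e-04  1.85223717e-01] [-0.38032347  0.56485903  0.42066945] 0.003499867526403904
[599.    2.4] 419 [88  6] [[ 0.7714 -0.2903  0.069 ]]
[238.9 221.3] 594 [28 28] [[ 0.536  -0.0242  0.069 ]]
[280.9 221.6] 602 [27 28] [[ 0.5432 -0.0642  0.069 ]]
[322.6 221.7] 610 [28 28] [[ 0.5506 -0.1039  0.069 ]]
[364.4 221.6] 597 [28 28] [[ 0.5583 -0.1436  0.069 ]]
[406.3 221.6] 600 [28 28] [[ 0.5658 -0.1834  0.069 ]]
```

View pics/w4.png

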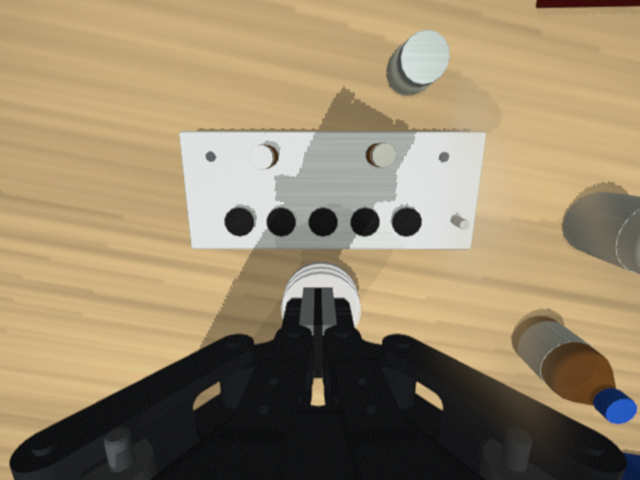

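The view matches the first wrist picture. The stoppers are at row 221.5 from x=406 to x=239, both vials are standing at (264,156) and (382,155), and the block hasn't moved.

```bash
python3 -c "
from workcell import env
print(env.sign_off())"
```

```text
the job is handed in; nothing more can be done
None
```

All five stoppers were pressed fully home in order from the pin end, each against its firm stop at about 8–9 N with only ~9 mm low hops between vials; the hand is clear, the block and capped vials look unmoved in the last picture, and the job was handed in at about 18 s.

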